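Load a blood-sample rack through the loader's spring flap

TASK

Load the tube rack with the purple caps into the white sample loader: stand it on the open front of the lane with its tube end towards the orange spring flap, then slide it along the lane floor through the flap until its front has pressed the red sprung end switch at least halfway in (find the switch by feel: its depth differs each time). Let go and come away so that the flap springs shut behind the rack; handle it gently throughout, never wedging it or ramming the switch, and leave the red-capped rack alone.

Things in the scene. Friction and masses are not known exactly. Their poses are not given: they have to be found in the camera images.
- rack_grip (a point): Centre of the blue grip fin of the rack to load (PURPLE tube caps), 70 mm above the rack's underside. Grey block 120 (x) x 40 (y) x 45 mm high, 0.18-0.35 kg. Fin 22 (x) x 16 (y), from 45 to 90 above the underside. x points to the tube end: front face 105 ahead of this point, rear face 15 behind; z up. Grasp the fin across y from above.
- rack_front (a point): Middle of that rack's front face (tube end), 22.5 mm above its underside. The three tubes stand on the block 40, 66 and 92 ahead of the fin; cap tops 72 above the underside, caps 16 wide.
- other_grip (a point): The same fin point on the rack to leave alone: an identical rack with RED caps on the desk beside the first (which lies where varies).
- bay: The white sample loader, fixed on the desk (sizes here in mm). Origin on the desk under the middle of the gate; x is the feed direction into the machine, y to its left, z up. Level lane floor 12 above the desk, 104 wide, x = -150 to 280. Beyond, machine housing 125 high. A rack standing on the lane floor has its grip point at z = 82.
- apron (a point): On the lane floor, middle of the open front part of the lane, 100 mm before the gate's middle. Dark steel guides 18 mm high beside it, 52 apart from loader x = -150 to -50, then narrowing to 47 at the gate.
- gate (a point): On the lane floor in the middle of the gate: two blue posts 46 mm high, 48 apart (loader x = -6 to 6), open on top. Beyond the gate guides 26 high, 47 apart (right side only from x = 57, leaving room for the flap).
- hood_edge (a point): Top front edge of the clear hood (98 mm above the desk) over loader x = 165 to 280; clear height inside 82 over the lane floor. From x = -150 to 165 the lane has no roof.
- flap_mid (a point): Middle of the orange flap (56 wide, 42 high, 3 mm thick), lower edge 2 mm above the lane floor, upright just behind the posts.
- flap (a joint): Angle of the flap: 0 shut; grows to 1.57 as it swings in the feed direction about its upright hinge at the right (-y) post. Sprung shut, 0.045 N m (shut) to 0.115 (open): it takes 4 to 10 N at the rack's front to swing it, with some side load to the left. Open it reaches 66 mm past the gate's middle: it shuts only when the rack's rear face has passed that.
- switch (a joint): Travel (m) of the red end switch, a 24 mm disc facing back along the lane, centred 34 mm above the desk under the hood: 0 out, 0.012 fully in. Its place is not measured: face, when out, at loader x = 192 to 232 mm. Spring 4 N to start + 1 N per mm (10 N at 6 mm, 16 N full in), damped; once the rack is let go it comes out and pushes the rack back those few mm, which is fine.
Mind the look-alikes: they are no part of the job. What is shaped like the part that bears rack_grip but turquoise is not meant.

How it is judged:
By the outcome, as a careful person would: the job done as asked, in the order asked, and still so for the second after the job is handed in, with the robot touching nothing.
It also fails if it takes over 72 s, if anything falls off the work surface, if the arm or the gripper's body presses on something with over 40 N, if the wrist force passes 120 N, or if a joint passes its speed limit or range.

ROBOT

A 7-joint arm with a two-finger parallel gripper is mounted at the origin on the work surface. World frame = base frame: x ahead of the robot, y to its left, z up, the work surface at z = 0. Lengths are in m, angles in rad, forces in N, time in s.
With the tool pointing down it reaches from about 0.4 to 0.875 m from the base axis. Payload 6.5 kg.
Tool frame: the origin (TCP) lies on the centre line of the jaws, within the pads' length; the fingertips stand 8 mm ahead of it and the grasp point (between the pads) lies 11 mm behind it; z points along the fingers, y is the direction in which the jaws open and shut (so a half turn about z gives the same grasp; the last joint's range is limited). The gripper opens to 85 mm and grips with 20 to 120 N. Pads are 22 mm wide; open, the fingers measure 114 mm over their backs; the gripper's body (76 mm by 85 mm) begins 54 mm behind the grasp point. The pads swing forward as they close: fully open they stand 13 mm farther back than shut.
Start: joints at [-1.355, 0.536, -0.004, 1.538, 0.003, 1.067, -0.071], TCP at [0.181, 0.624, 0.239] pointing down, gripper open.
Joint ranges: [-2.7, 2.7], [-0.37, 2.16], [-1.27, 1.26], [0.24, 2.4], [-1.31, 4.45], [0.19, 1.91], [-2.76, 2.76]. Speed limits (rad/s): [2.39, 2.39, 3.14, 3.14, 3.14, 3.14, 3.14].

INTERFACE

Orientations are given as [roll, pitch, yaw] about the fixed x, y, z axes, in that order (R = Rz(yaw) Ry(pitch) Rx(roll)).
In Python, from cell import status, viewer, job gives the robot as it stands.
- The arm moves only by the tool send_rows, never from a script. Its argument "targets" is a list of rows, each a list of 6 numbers: the shift along the tool's x, y, z as a fraction of full scale, then the turn, a rotation vector about the tool's x, y, z as a fraction of full scale. In form: [[dx, dy, dz, ax, ay, az], ...]. A call has 1 to 5 rows; each row is the pose to reach, as a shift and turn from the pose commanded when the call began, along the tool's axes at that moment, turning the shorter way round; what a row does not reach only later rows make up. Full scale, the value 1, is 120 mm for a shift and 180 degrees for a turn. A row lasts 1/10 s, in which the tool goes at most 50 mm and 8.59 degrees, less where a joint would pass 70% of its speed; a pose out of reach is approached as far as the arm can. A call with a number of a shift or a turn outside -1 to 1 is refused whole. A call with a gripper value outside its range is refused whole. "hand" is the closure, from -1 (fully open) to 1 (shut), set as the call begins (left out, the last holds). The fingers move at their own pace and stop on an object; "grip_force" is the grip in N (left out, the last holds). Time passes only in rows, so rows that repeat a pose let the fingers close. It gives the time, the measured TCP pose, the force and the opening at its end, in the units of the state.
- status.get_obs(): the state, without advancing time (a new reading comes with each control period).
- viewer.grab_frame(name): name is "scene" or "top"; returns a dict with "color" (400x640x3 uint8, red, green, blue), "depth" (400x640 float32, m along the optical axis (not along the pixel's ray), 0 where there is no reading), "K" (3x3 intrinsics, pixels), "D" ([k1, k2, p1, p2, k3] as OpenCV has them; the pictures are not rectified), "rvec" (rotation vector, rad) and "tvec" (3), from world to camera coordinates, as OpenCV has them. Camera axes: x right, y down, z forward; pixel columns grow to the right and rows downward; lengths in m; the calibration is good to about 2 mm. A picture is of the moment at which its call begins.
- job.sign_off(): hands the job in, once; it reports no verdict.
The state is a dict: "time": time; "joints": joint angles; "qvel": joint speeds; "joint_efforts": joint torques, N m; "ee_pos": TCP position; "eef_rot": TCP orientation; "ft_force": force on the tool from outside, world axes, zero at the start; "moment": the same for the moment, N m; "finger_gap": opening from 0.0 (shut) to 1.0 (fully open).
Only numpy, scipy, OpenCV 4.12 (cv2) and the standard library are available. Lean on these libraries where they do the work, as an engineer would, in place of code of your own. Each camera call takes 0.05 s, during which the arm holds its last target. There are 200 camera calls.

## Working session

There is one attempt and no reset: what is moved stays moved. The work goes in short steps, Python scripts to look and compute and a tool call to move; the robot and the scene stay as the last step left them, time stands still between calls to the robot, and variables do not carry over. Pictures are saved under pics/ and viewed, about 8 in all and at most 12, crops included, and the job is handed in when it is done.

Besides the shell and the picture viewer there is one more tool, called after ">>>" as name(argument=value, ...) on one line, values as JSON. send_rows: Moves the arm, as the interface text tells. Shift numbers are shares of 120 mm and turn numbers shares of 180 degrees, none past 1 either way. Its arguments: {"type":"object","properties":{"targets":{"type":"array"},"hand":{"type":"number"},"grip_force":{"type":"number"}},"required":["targets"]}

```bash
ls; mkdir -p pics; cat > h.py <<'E'
import numpy as np, cv2, sys
from cell import status, viewer, job
from scipy.spatial.transform import Rotation as R
def grab(n):
    f=viewer.grab_frame(n); return f
def save(f,p,crop=None,s=1):
    im=f["color"][:,:,::-1]
    if crop: a,b,c,d=crop; im=im[b:d,a:c]
    cv2.imwrite(p,cv2.resize(im,None,fx=s,fy=s,interpolation=cv2.INTER_CUBIC))
def plane(f,uv,z):
    uv=np.asarray(uv,float).reshape(-1,1,2)
    n=cv2.undistortPoints(uv,f["K"],np.array(f["D"],float)).reshape(-1,2)
    Rm=cv2.Rodrigues(np.array(f["rvec"],float))[0]; t=np.array(f["tvec"],float).ravel()
    c=-Rm.T@t; d=np.c_[n,np.ones(len(n))]@Rm
    return c+d*((z-c[2])/d[:,2])[:,None]
def cloud(f):
    v,u=np.mgrid[:400,:640]; z=f["depth"].ravel()
    n=cv2.undistortPoints(np.c_[u.ravel(),v.ravel()].astype(float).reshape(-1,1,2),f["K"],np.array(f["D"],float)).reshape(-1,2)
    Rm=cv2.Rodrigues(np.array(f["rvec"],float))[0]; t=np.array(f["tvec"],float).ravel()
    P=(np.c_[n,np.ones(len(n))]*z[:,None]-t)@Rm
    P[z==0]=np.nan
    return P.reshape(400,640,3)
E
python3 - <<'E'
from h import *
o=status.get_obs(); print(o)
for n in("scene","top"):
    f=grab(n); save(f,f"pics/{n}0.png"); print(n,f["K"].round(1).tolist(),f["D"],f["rvec"],f["tvec"])
E
```

```text
pics
{'time': 0.0, 'joints': array([-1.35518989,  0.53718806, -0.00441458,  1.53886306,  0.00259626,
        1.06730344, -0.07119628]), 'qvel': array([ 0.00142636, -0.00079423,  0.00120724, -0.00165331, -0.00043466,
        0.0012153 ,  0.00076274]), 'joint_efforts': array([-3.89008683e-04, -5.83406603e+01,  1.04839168e+00, -2.59105504e+01,
        1.23211637e-02,  9.58028570e-03, -4.59124024e-06]), 'ee_pos': array([0.18061754, 0.62375909, 0.23840305]), 'eef_rot': array([-3.13984181e+00,  1.37729213e-04,  2.85983950e+00]), 'ft_force': array([-0.18418382, -0.91897467, -0.24761387]), 'moment': array([0.00046286, 0.03868887, 0.02264329]), 'finger_gap': 1.0037393887109614}
scene [[407.8, 0.0, 320.5], [0.0, 407.8, 197.0], [0.0, 0.0, 1.0]] [-0.10331158  0.          0.          0.          0.        ] [ 1.12263497  2.55399907 -0.80932883] [ 0.26042012 -0.31503205  1.34003665]
top [[377.2, 0.0, 316.9], [0.0, 377.2, 201.9], [0.0, 0.0, 1.0]] [-0.09169235  0.          0.          0.          0.        ] [ 2.19388089 -2.16215439  0.14246721] [0.08781107 0.51340847 0.85023291]
```

View pics/scene0.png

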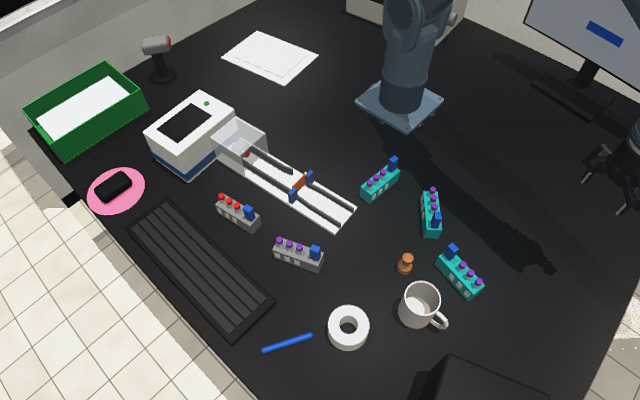

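View pics/top0.png

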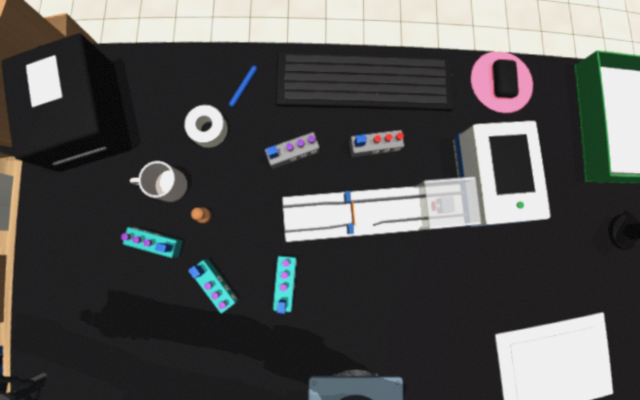

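Both views show the target: the grey rack with purple caps at top-view (292,150), with its blue fin at the left end (272,153). The red-capped rack is at (377,142) and the turquoise decoys are lower left. The loader runs from (283,218) to the right, with its posts at x≈350 and the red switch under the hood at (437,205).

```bash
cat > m.py <<'E'
from h import *
def blobs(f,mask,z,amin=8):
    n,l,s,c=cv2.connectedComponentsWithStats(mask.astype(np.uint8))
    return [(c[i].round(1).tolist(),int(s[i,4]),plane(f,c[i],z)[0].round(4).tolist()) for i in range(1,n) if s[i,4]>=amin]
for n in("top","scene"):
    f=grab(n); im=f["color"]; hsv=cv2.cvtColor(im,cv2.COLOR_RGB2HSV); H,S,V=[hsv[...,i].astype(int) for i in range(3)]
    P=cloud(f); np.save(n+"P.npy",P); np.save(n+"C.npy",im)
    print(n)
    bl=(H>105)&(H<122)&(S>140)&(V>60)
    pu=(H>128)&(H<150)&(S>80)&(V>60)
    rd=((H<6)|(H>174))&(S>130)&(V>80)
    og=(H>=6)&(H<16)&(S>150)&(V>80)
    for nm,m,lo,hi in(("bluefin",bl,.086,.095),("purp",pu,.068,.076),("bluepost",bl,.042,.05),("red",rd,.0,.08),("orange",og,0,.07)):
        mm=m
        print(nm)
        nn,l,s,c=cv2.connectedComponentsWithStats(m.astype(np.uint8))
        for i in range(1,nn):
            if s[i,4]<6: continue
            p=P[l==i]; t=p[(p[:,2]>lo)&(p[:,2]<hi)]
            if len(t)>3: print(c[i].round(0),len(t),"mean",t.mean(0).round(4),"mid",((t.max(0)+t.min(0))/2).round(4))
E
python3 m.py
```

```text
top
bluefin
[360. 139.] 71 mean [0.6475 0.0018 0.0896] mid [0.6478 0.0021 0.0899]
[272. 151.] 64 mean [0.6171 0.1971 0.0899] mid [0.6172 0.1974 0.0896]
[163. 247.] 53 mean [0.4028 0.4309 0.0891] mid [0.4028 0.4309 0.0892]
[195. 271.] 73 mean [0.3524 0.3564 0.0896] mid [0.3525 0.3567 0.0895]
[281. 307.] 67 mean [0.281  0.1688 0.0897] mid [0.2814 0.1702 0.0897]
purp
[311. 139.] 35 mean [0.6496 0.1124 0.0718] mid [0.6495 0.1125 0.0717]
[300. 142.] 37 mean [0.6404 0.1364 0.0715] mid [0.6399 0.136  0.0712]
[289. 146.] 35 mean [0.6314 0.1604 0.0717] mid [0.632  0.1605 0.0715]
[124. 236.] 31 mean [0.4238 0.5207 0.0713] mid [0.4236 0.5206 0.0714]
[136. 239.] 30 mean [0.4176 0.4949 0.0713] mid [0.4176 0.4954 0.0716]
[147. 242.] 33 mean [0.4115 0.4696 0.0709] mid [0.4116 0.4697 0.0709]
[286. 263.] 29 mean [0.3736 0.1624 0.0719] mid [0.3741 0.1625 0.0722]
[284. 275.] 32 mean [0.3472 0.1645 0.0718] mid [0.3472 0.1643 0.0721]
[208. 285.] 34 mean [0.3217 0.3297 0.0714] mid [0.3216 0.3295 0.072 ]
[283. 287.] 34 mean [0.3214 0.1664 0.0714] mid [0.3214 0.166  0.0716]
[215. 295.] 33 mean [0.3011 0.314
[... 1751 characters left out ...]
044 ] mid [ 0.6517 -0.2725  0.0447]
[249. 212.] 5 mean [0.6549 0.0031 0.0483] mid [0.6535 0.0027 0.0479]
[436. 219.] 4 mean [0.3601 0.3566 0.0488] mid [0.3593 0.3564 0.0486]
[315. 252.] 6 mean [0.6235 0.202  0.0465] mid [0.6235 0.2015 0.046 ]
red
[247. 153.] 30 mean [ 0.5077 -0.1745  0.0374] mid [ 0.5077 -0.1744  0.0366]
[221. 196.] 35 mean [ 0.6602 -0.0987  0.0566] mid [ 0.6522 -0.1153  0.0371]
[229. 201.] 37 mean [ 0.6591 -0.064   0.0679] mid [ 0.6473 -0.0853  0.0398]
[237. 205.] 38 mean [ 0.6554 -0.0366  0.0705] mid [ 0.6507 -0.0421  0.0617]
orange
[300. 182.] 96 mean [0.4827 0.0149 0.0428] mid [ 0.4725 -0.0011  0.0315]
[408. 257.] 52 mean [0.4806 0.3655 0.064 ] mid [0.4802 0.3646 0.0642]
```

```bash
cat > l.py <<'E'
from h import *
for n in("top","scene"):
    P=np.load(n+"P.npy"); C=np.load(n+"C.npy"); hsv=cv2.cvtColor(C,cv2.COLOR_RGB2HSV); H,S,V=[hsv[...,i].astype(int) for i in range(3)]
    R_=(P[...,0]>.38)&(P[...,0]<.58)&(P[...,1]<.2)&(P[...,1]>-.17)
    bl=R_&(H>105)&(H<122)&(S>120)&(V>50)&(P[...,2]>.054)&(P[...,2]<.062)
    p=P[bl]
    for s in(0,1):
        q=p[(p[:,0]>.485)==s]; print(n,"post",len(q),q.mean(0).round(4),q.min(0).round(4),q.max(0).round(4))
    # lane floor outer edges & guides, per-y slices
    fl=R_&(abs(P[...,2]-.012)<.006)&(V>110)&(S<60)
    q=P[fl]; ctr=[]
    print("front y max",np.percentile(q[:,1],99.5))
    m=cv2.minAreaRect((q[q[:,1]>-.1][:,:2]*1000).astype(np.float32)); print("floor rect",m, cv2.boxPoints(m).round(1).tolist())
    for nm,lo,hi,a,b in(("apron guides",.026,.034,.05,.165),("inner guides",.034,.042,-.13,-.01)):
        g=P[R_&(P[...,2]>lo)&(P[...,2]<hi)&(V<90)&(P[...,1]>a)&(P[...,1]<b)]
        for s in(0,1):
            t=g[(g[:,0]>.485 if 'apron' in nm else g[:,0]>.49)==s]
            if len(t)>10:
                vx,vy,x0,y0=cv2.fitLine(t[:,:2].astype(np.float32),cv2.DIST_HUBER,0,.001,.001).ravel()
                print(nm,s,len(t),"slope dx/dy",round(float(vx/vy),4),"x at y=.1/0/-.1",[round(float(x0+vx/vy*(y-y0)),4) for y in(.1,0,-.1)],t[:,1].min().round(3),t[:,1].max().round(3))
E
python3 l.py
python3 - <<'E'
from h import *
C=np.load('topC.npy'); cv2.imwrite('pics/c1.png',cv2.resize(C[160:260,270:490,::-1],None,fx=3.6,fy=3.6,interpolation=cv2.INTER_CUBIC))
E
```

```text
top post 43 [0.4513 0.0213 0.0583] [0.4424 0.0166 0.0556] [0.4603 0.026  0.0606]
top post 53 [0.5232 0.028  0.0575] [0.5118 0.0216 0.0544] [0.5347 0.0331 0.0616]
front y max 0.17190774811470272
floor rect ((487.0474548339844, 34.462127685546875), (104.57435607910156, 278.5982360839844), 5.58213472366333) [[421.5, 168.0], [448.6000061035156, -109.30000305175781], [552.5999755859375, -99.0999984741211], [525.5, 178.1999969482422]]
scene post 33 [0.4533 0.0212 0.0581] [0.4398 0.0145 0.0548] [0.4639 0.0287 0.061 ]
scene post 31 [0.5245 0.0278 0.0584] [0.5129 0.0208 0.055 ] [0.5357 0.0341 0.0612]
front y max 0.17408048269238224
floor rect ((485.464111328125, 34.394378662109375), (110.32957458496094, 278.3657531738281), 5.595287322998047) [[417.0, 167.5], [444.1000061035156, -109.5], [553.9000244140625, -98.69999694824219], [526.7999877929688, 178.3000030517578]]
apron guides 0 63 slope dx/dy -0.1188 x at y=.1/0/-.1 [0.454, 0.4658, 0.4777] 0.051 0.165
apron guides 1 45 slope dx/dy -0.0978 x at y=.1/0/-.1 [0.512, 0.5217, 0.5315] 0.051 0.163
inner guides 0 51 slope dx/dy -0.1582 x at y=.1/0/-.1 [0.445, 0.4608, 0.4766] -0.129 -0.034
inner guides 1 57 slope dx/dy -0.0947 x at y=.1/0/-.1 [0.5106, 0.52, 0.5295] -0.13 -0.01
```

View pics/c1.png

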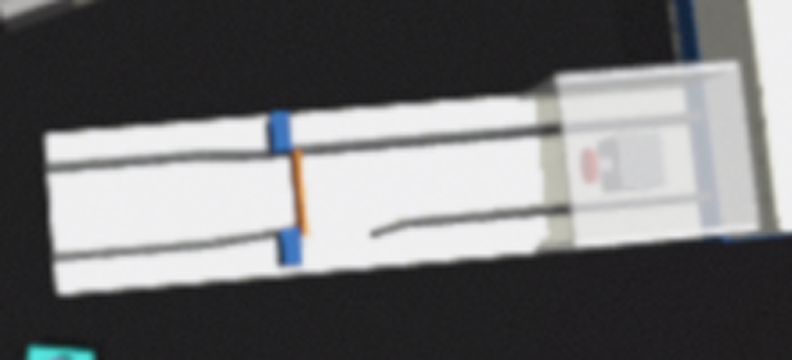

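The crop confirms the lane layout: front edge at left (45,130)–(57,295), posts at (280,130) and (290,245), orange flap between them, and the pink-red switch disc at (588,165). Fit: gate centre ≈ (0.4885, 0.0246), feed heading ≈ −84.5°. Rack fin ≈ (0.6177, 0.198), heading −69.2°.

```bash
cat > plan.py <<'E'
from h import *
# usage: plan.py x y z yawdeg [x y z yawdeg ...]  from current measured pose (or prior waypoint)
o=status.get_obs(); p=o["ee_pos"].copy(); Rm=R.from_euler("xyz",o["eef_rot"])
print("t",o["time"],"pos",p.round(4),"rot",np.degrees(o["eef_rot"]).round(2),"F",o["ft_force"].round(1),"gap",round(o["finger_gap"],3))
a=list(map(float,sys.argv[1:]))
for i in range(0,len(a),4):
    t=np.array(a[i:i+3]); Rt=R.from_euler("xyz",[180,0,a[i+3]],degrees=True)
    print(np.r_[Rm.inv().apply(t-p)/.12,(Rm.inv()*Rt).as_rotvec()/np.pi].round(3).tolist()); p,Rm=t,Rt
E
python3 plan.py 0.26 0.53 .239 145 .35 .44 .239 130 .44 .36 .239 120 .53 .28 .22 110.8 .6177 .198 .16 110.8 .6177 .198 .061 110.8
```

```text
t 0.2 pos [0.1807 0.624  0.2387] rot [-179.94    0.    163.86] F [ 0.7 -0.7  0.1] gap 0.998
[-0.853, -0.569, -0.001, -0.0, 0.0, 0.105]
[-1.045, -0.184, -0.0, -0.0, -0.0, 0.083]
[-0.993, 0.146, 0.0, 0.0, -0.0, 0.056]
[-0.952, 0.316, 0.158, -0.0, -0.0, 0.051]
[-0.898, 0.441, 0.5, 0.0, 0.0, 0.0]
[0.0, -0.0, 0.825, 0.0, 0.0, 0.0]
```

>>> send_rows(targets=[[-0.853,-0.569,0,0,0,0.105],[-0.853,-0.569,0,0,0,0.105],[-0.853,-0.569,0,0,0,0.105],[-0.853,-0.569,0,0,0,0.105]])

```text
time: 0.6
ee_pos: [0.2639, 0.527, 0.2394]
eef_rot: [-3.141, 0.002, 2.524]
ft_force: [-0.4, -0.4, 0.1]
finger_gap: 0.997
```

>>> send_rows(targets=[[-1,-0.184,0,0,0,0.083],[-1,-0.184,0,0,0,0.083],[-1,-0.184,0,0,0,0.083]])

```text
time: 0.9
ee_pos: [0.3487, 0.4404, 0.2394]
eef_rot: [3.141, 0.002, 2.264]
ft_force: [0.4, 0.2, 0.6]
finger_gap: 1.003
```

>>> send_rows(targets=[[-0.993,0.146,0,0,0,0.056],[-0.993,0.146,0,0,0,0.056],[-0.993,0.146,0,0,0,0.056]])

```text
time: 1.2
ee_pos: [0.4391, 0.3602, 0.2395]
eef_rot: [3.14, 0.002, 2.089]
ft_force: [1.0, -0.4, -0.8]
finger_gap: 1.0
```

>>> send_rows(targets=[[-0.952,0.316,0.158,0,0,0.051],[-0.952,0.316,0.158,0,0,0.051],[-0.952,0.316,0.158,0,0,0.051],[-0.952,0.316,0.158,0,0,0.051]])

```text
time: 1.6
ee_pos: [0.5279, 0.2805, 0.2197]
eef_rot: [3.141, 0.002, 1.929]
ft_force: [-0.3, 0.4, -1.2]
finger_gap: 1.007
```

```bash
python3 plan.py .6177 .198 .16 110.8 .6177 .198 .061 110.8
```

```text
t 1.6 pos [0.5279 0.2805 0.2197] rot [1.7999e+02 1.1000e-01 1.1054e+02] F [-0.3  0.4 -1.2] gap 1.007
[-0.905, 0.46, 0.5, 0.0, 0.001, -0.001]
[0.0, -0.0, 0.825, 0.0, 0.0, 0.0]
```

>>> send_rows(targets=[[-0.905,0.46,0.5,0,0,-0.001],[-0.905,0.46,0.5,0,0,-0.001],[-0.905,0.46,0.5,0,0,-0.001],[-0.905,0.46,0.5,0,0,-0.001],[-0.905,0.46,0.5,0,0,-0.001]])

```text
time: 2.1
ee_pos: [0.615, 0.203, 0.1597]
eef_rot: [-3.141, -0.001, 1.938]
ft_force: [0.1, 2.1, -0.2]
finger_gap: 0.998
```

```bash
python3 plan.py .6177 .198 .061 110.8
python3 - <<'E'
from h import *
f=grab("scene"); save(f,"pics/s1.png",(230,170,400,290),4)
E
```

```text
t 2.1 pos [0.615  0.203  0.1597] rot [-1.7994e+02 -8.0000e-02  1.1102e+02] F [ 0.1  2.1 -0.2] gap 0.998
[-0.048, 0.007, 0.823, -0.0, -0.0, 0.001]
```

View pics/s1.png

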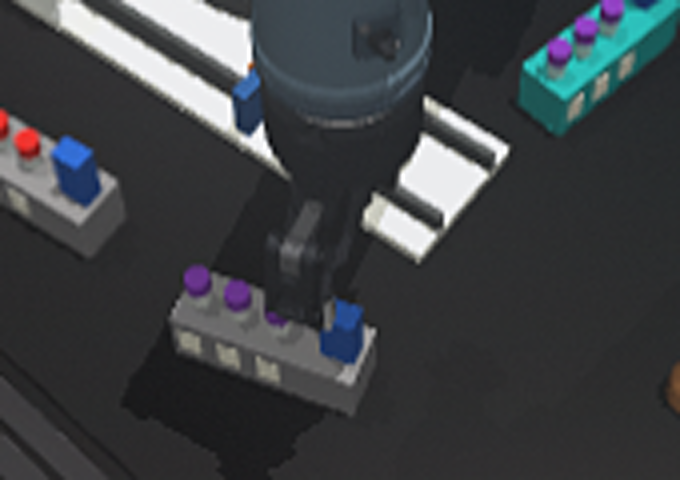

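The gripper is above the fin (345,330 in the crop), straddling the rack's blue fin.

```bash
python3 plan.py .6177 .198 .061 110.8
```

```text
t 2.15 pos [0.6147 0.2041 0.1603] rot [-1.7999e+02 -1.1000e-01  1.1111e+02] F [-0.7 -0.4  0.7] gap 1.002
[-0.058, 0.005, 0.828, -0.0, -0.001, 0.002]
```

>>> send_rows(targets=[[-0.053,0.006,0.2,0,0,0.002],[-0.053,0.006,0.5,0,0,0.002],[-0.053,0.006,0.75,0,0,0.002],[-0.053,0.006,0.825,0,0,0.002],[-0.053,0.006,0.825,0,0,0.002]])

```text
time: 2.65
ee_pos: [0.6172, 0.1975, 0.0609]
eef_rot: [-3.14, -0.001, 1.933]
ft_force: [-0.3, 0.2, 0.2]
finger_gap: 1.0
```

>>> send_rows(targets=[[0,0,0,0,0,0],[0,0,0,0,0,0],[0,0,0,0,0,0],[0,0,0,0,0,0],[0,0,0,0,0,0]], hand=1, grip_force=40)

```text
time: 3.15
ee_pos: [0.619, 0.1957, 0.062]
eef_rot: [3.141, -0.0, 1.93]
ft_force: [0.8, 0.5, 0.7]
finger_gap: 0.183
```

>>> send_rows(targets=[[0,0,0,0,0,0],[0,0,0,0,0,0],[0,0,0,0,0,0],[0,0,0,0,0,0],[0,0,0,0,0,0]])

```text
time: 3.65
ee_pos: [0.619, 0.1957, 0.062]
eef_rot: [3.141, -0.0, 1.93]
ft_force: [-0.8, 0.5, 6.5]
finger_gap: 0.187
```

```bash
python3 plan.py .619 .1957 .17 110.6 .547 .176 .17 103 .4758 .1564 .17 95.5
```

```text
t 3.65 pos [0.619  0.1957 0.062 ] rot [ 1.7995e+02 -1.0000e-02  1.1057e+02] F [-0.8  0.5  6.5] gap 0.187
[0.0, 0.001, -0.9, 0.0, -0.0, -0.0]
[0.057, -0.619, -0.0, 0.0, -0.0, 0.042]
[-0.026, -0.615, -0.0, -0.0, -0.0, 0.042]
```

>>> send_rows(targets=[[0,0,-0.05,0,0,0],[0,0,-0.2,0,0,0],[0,0,-0.5,0,0,0],[0,0,-0.8,0,0,0],[0,0,-0.9,0,0,0]])

```text
time: 4.15
ee_pos: [0.621, 0.196, 0.1743]
eef_rot: [3.135, 0.0, 1.93]
ft_force: [-0.3, 0.7, -2.0]
finger_gap: 0.186
```

>>> send_rows(targets=[[0.015,-0.15,0,0,0,0.01],[0.03,-0.32,0,0,0,0.021],[0.045,-0.5,0,0,0,0.032],[0.057,-0.62,0,0,0,0.042],[0.057,-0.62,0,0,0,0.042]])

```text
time: 4.65
ee_pos: [0.5442, 0.1752, 0.169]
eef_rot: [-3.139, -0.0, 1.797]
ft_force: [-0.2, 1.0, -2.2]
finger_gap: 0.181
```

>>> send_rows(targets=[[-0.006,-0.15,0,0,0,0.01],[-0.013,-0.32,0,0,0,0.021],[-0.02,-0.5,0,0,0,0.032],[-0.026,-0.615,0,0,0,0.042],[-0.026,-0.615,0,0,0,0.042]])

```text
time: 5.15
ee_pos: [0.4742, 0.1558, 0.1692]
eef_rot: [-3.14, 0.0, 1.666]
ft_force: [0.3, -0.7, -2.0]
finger_gap: 0.179
```

>>> send_rows(targets=[[0,0,0,0,0,0],[0,0,0,0,0,0],[0,0,0,0,0,0]])

```text
time: 5.45
ee_pos: [0.4763, 0.1564, 0.1694]
eef_rot: [3.141, 0.0, 1.667]
ft_force: [-0.3, 0.7, -1.9]
finger_gap: 0.187
```

```bash
python3 plan.py .4758 .1564 .17 95.5 .4758 .1564 .10 95.5
```

```text
t 5.45 pos [0.4763 0.1564 0.1694] rot [179.95   0.    95.48] F [-0.3  0.7 -1.9] gap 0.187
[0.0, -0.004, -0.005, 0.0, 0.0, -0.0]
[0.0, -0.0, 0.583, 0.0, 0.0, 0.0]
```

>>> send_rows(targets=[[0,-0.004,0.12,0,0,0],[0,-0.004,0.3,0,0,0],[0,-0.004,0.48,0,0,0],[0,-0.004,0.575,0,0,0],[0,-0.004,0.575,0,0,0]])

```text
time: 5.95
ee_pos: [0.4742, 0.1558, 0.0991]
eef_rot: [-3.139, 0.001, 1.666]
ft_force: [-0.5, -0.7, -1.8]
finger_gap: 0.182
```

```bash
cat > see.py <<'E'
from h import *
# express purple caps and posts in loader-ish terms within each camera
for n in("top","scene"):
    f=grab(n); im=f["color"]; P=cloud(f); hsv=cv2.cvtColor(im,cv2.COLOR_RGB2HSV); H,S,V=[hsv[...,i].astype(int) for i in range(3)]
    reg=(P[...,0]>.42)&(P[...,0]<.56)&(P[...,1]<.3)&(P[...,1]>-.2)
    pu=reg&(H>128)&(H<150)&(S>80)&(V>60)
    nn,l,s,c=cv2.connectedComponentsWithStats(pu.astype(np.uint8))
    g=np.array([.48725,.0247] if n=="top" else [.4889,.0245]); a=np.radians(-84.5); d=np.array([np.cos(a),np.sin(a)]); lf=np.array([-d[1],d[0]])
    for i in range(1,nn):
        if s[i,4]<8: continue
        q=P[l==i]; q=q[np.isfinite(q[:,2])]; zt=np.percentile(q[:,2],90); q=q[q[:,2]>zt-.004]; m=((q.max(0)+q.min(0))/2); m=(m+q.mean(0))/2
        print(n,"cap",c[i].round(0),len(q),m.round(4),"loader x,y mm",(np.array([(m[:2]-g)@d,(m[:2]-g)@lf])*1000).round(1))
    crop=(270,160,490,260) if n=="top" else (210,120,390,260)
    if len(sys.argv)>1 and n in sys.argv[2:]: save(f,f"pics/{sys.argv[1]}_{n}.png",crop,3.6)
E
python3 see.py a scene; python3 plan.py
```

```text
top cap [331. 212.] 39 [0.4841 0.0672 0.1089] loader x,y mm [-42.7   0.9]
top cap [319. 213.] 35 [0.4811 0.0926 0.1094] loader x,y mm [-68.2   0.4]
scene cap [313. 179.] 25 [0.4859 0.0687 0.1101] loader x,y mm [-44.3   1.2]
scene cap [321. 184.] 28 [0.4832 0.0945 0.1104] loader x,y mm [-70.2   1.1]
t 6.05 pos [0.4754 0.1561 0.1007] rot [179.97   0.    95.45] F [ 0.2 -0.1 -2.1] gap 0.185
```

View pics/a_scene.png

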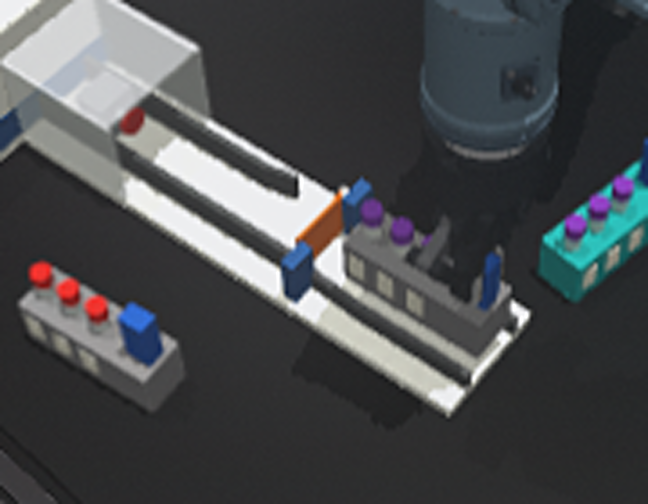

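The rack hangs over the apron, aligned between the guides. Its front is about 30 mm before the gate, the flap is shut, and the switch is at (132,120) in the crop. Shifting it 1 mm right, then lowering.

>>> send_rows(targets=[[0,-0.007,0.05,0,0,0],[0,-0.007,0.1,0,0,0],[0,-0.007,0.15,0,0,0],[0,-0.007,0.2,0,0,0],[0,-0.007,0.2,0,0,0]])

```text
time: 6.55
ee_pos: [0.4734, 0.1558, 0.0755]
eef_rot: [-3.14, 0.001, 1.666]
ft_force: [-0.4, -0.5, -2.2]
finger_gap: 0.182
```

>>> send_rows(targets=[[0,0,0.008,0,0,0],[0,0,0.016,0,0,0],[0,0,0.016,0,0,0]])

```text
time: 6.85
ee_pos: [0.4741, 0.1561, 0.0745]
eef_rot: [3.141, -0.0, 1.666]
ft_force: [0.1, 0.1, -2.9]
finger_gap: 0.182
```

>>> send_rows(targets=[[0,0,0.008,0,0,0],[0,0,0.008,0,0,0]])

```text
time: 7.05
ee_pos: [0.4743, 0.1561, 0.0739]
eef_rot: [3.141, -0.0, 1.666]
ft_force: [-1.2, -0.1, 4.0]
finger_gap: 0.184
```

>>> send_rows(targets=[[0,0,0.006,0,0,0],[0,0,0.006,0,0,0]])

```text
time: 7.25
ee_pos: [0.4743, 0.1562, 0.0739]
eef_rot: [3.141, -0.001, 1.666]
ft_force: [-4.4, -0.3, 14.1]
finger_gap: 0.18
```

>>> send_rows(targets=[[0,0,0.004,0,0,0],[0,0,0.004,0,0,0]])

```text
time: 7.45
ee_pos: [0.4743, 0.1562, 0.0739]
eef_rot: [3.141, -0.001, 1.666]
ft_force: [-6.4, -1.0, 21.9]
finger_gap: 0.178
```

>>> send_rows(targets=[[0,0,-0.01,0,0,0],[0,0,-0.01,0,0,0]])

```text
time: 7.65
ee_pos: [0.4743, 0.1562, 0.0739]
eef_rot: [3.141, -0.0, 1.666]
ft_force: [-1.6, -0.3, 5.9]
finger_gap: 0.179
```

>>> send_rows(targets=[[-0.04,0,0,0,0,0],[-0.08,0,0,0,0,0],[-0.12,0,0,0,0,0],[-0.16,0,0,0,0,0],[-0.16,0,0,0,0,0]])

```text
time: 8.15
ee_pos: [0.4769, 0.137, 0.0739]
eef_rot: [3.14, -0.001, 1.666]
ft_force: [-0.0, 1.7, 5.8]
finger_gap: 0.181
```

```bash
python3 see.py b; python3 plan.py
```

```text
top cap [339. 212.] 35 [0.4864 0.0482 0.0839] loader x,y mm [-23.4   1.4]
scene cap [307. 181.] 25 [0.488  0.0499 0.0843] loader x,y mm [-25.3   1.5]
scene cap [315. 186.] 26 [0.4849 0.0758 0.0841] loader x,y mm [-51.5   1. ]
t 8.25 pos [0.4769 0.137  0.0739] rot [ 1.7989e+02 -2.0000e-02  9.5440e+01] F [-0.   1.7  6. ] gap 0.185
```

>>> send_rows(targets=[[-0.03,-0.002,-0.002,0,0,0],[-0.06,-0.004,-0.002,0,0,0],[-0.09,-0.004,-0.002,0,0,0],[-0.12,-0.004,-0.002,0,0,0],[-0.15,-0.004,-0.002,0,0,0]])

```text
time: 8.75
ee_pos: [0.4774, 0.1194, 0.0739]
eef_rot: [3.141, -0.001, 1.667]
ft_force: [-0.3, 6.2, 5.8]
finger_gap: 0.178
```

>>> send_rows(targets=[[-0.03,0,0,0,0,0],[-0.06,0,0,0,0,0],[-0.09,0,0,0,0,0],[-0.12,0,0,0,0,0],[-0.15,0,0,0,0,0]])

```text
time: 9.25
ee_pos: [0.4793, 0.1044, 0.0742]
eef_rot: [3.14, -0.004, 1.669]
ft_force: [-1.0, 11.5, 5.8]
finger_gap: 0.183
```

>>> send_rows(targets=[[-0.03,0,0,0,0,0],[-0.06,0,0,0,0,0],[-0.09,0,0,0,0,0],[-0.12,0,0,0,0,0],[-0.15,0,0,0,0,0]], grip_force=60)

```text
time: 9.75
ee_pos: [0.4816, 0.0844, 0.0741]
eef_rot: [3.139, -0.001, 1.668]
ft_force: [2.2, 7.2, 3.7]
finger_gap: 0.18
```

```bash
python3 see.py c top; python3 plan.py
```

```text
scene cap [291. 172.] 19 [ 0.4935 -0.0041  0.085 ] loader x,y mm [28.9  1.8]
scene cap [299. 177.] 23 [0.4897 0.0218 0.0849] loader x,y mm [2.8 0.5]
t 9.85 pos [0.4817 0.0836 0.074 ] rot [ 1.7986e+02 -4.0000e-02  9.5490e+01] F [2.2 4.6 2. ] gap 0.177
```

View pics/c_top.png

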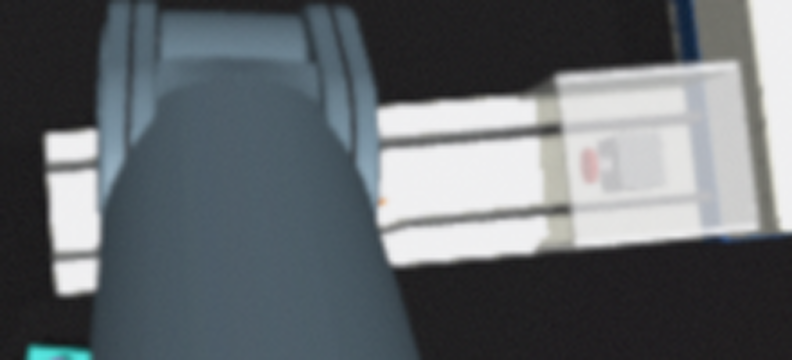

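The arm hides the rack in the top view; the switch is still visible at (590,165). I'll use the scene camera and the force readings from here.

>>> send_rows(targets=[[-0.03,0,0,0,0,0],[-0.06,0,0,0,0,0],[-0.09,0,0,0,0,0],[-0.12,0,0,0,0,0],[-0.15,0,0,0,0,0]])

```text
time: 10.35
ee_pos: [0.4831, 0.0661, 0.074]
eef_rot: [3.14, -0.001, 1.667]
ft_force: [2.1, 5.9, 4.0]
finger_gap: 0.179
```

>>> send_rows(targets=[[-0.03,0,0,0,0,0],[-0.06,0,0,0,0,0],[-0.09,0,0,0,0,0],[-0.12,0,0,0,0,0],[-0.15,0,0,0,0,0]])

```text
time: 10.85
ee_pos: [0.4848, 0.0479, 0.074]
eef_rot: [3.14, -0.001, 1.667]
ft_force: [1.6, 6.2, 4.2]
finger_gap: 0.178
```

>>> send_rows(targets=[[-0.03,0,0,0,0,0],[-0.06,0,0,0,0,0],[-0.09,0,0,0,0,0],[-0.12,0,0,0,0,0],[-0.15,0,0,0,0,0]])

```text
time: 11.35
ee_pos: [0.4864, 0.03, 0.074]
eef_rot: [3.14, -0.001, 1.667]
ft_force: [1.5, 6.2, 5.9]
finger_gap: 0.183
```

```bash
python3 see.py d; python3 plan.py
```

```text
scene cap [276. 162.] 22 [ 0.4978 -0.0581  0.0847] loader x,y mm [83.   0.9]
scene cap [283. 166.] 21 [ 0.4954 -0.0315  0.0848] loader x,y mm [56.4  1.1]
t 11.45 pos [0.4865 0.0292 0.0739] rot [179.9   -0.    95.46] F [1.5 2.5 4.5] gap 0.177
```

>>> send_rows(targets=[[-0.03,0,0,0,0,0],[-0.06,0,0,0,0,0],[-0.09,0,0,0,0,0],[-0.12,0,0,0,0,0],[-0.15,0,0,0,0,0]])

```text
time: 11.95
ee_pos: [0.4879, 0.0124, 0.074]
eef_rot: [3.141, -0.001, 1.667]
ft_force: [0.7, 5.7, 5.7]
finger_gap: 0.183
```

>>> send_rows(targets=[[-0.03,0,0,0,0,0],[-0.06,0,0,0,0,0],[-0.09,0,0,0,0,0],[-0.12,0,0,0,0,0],[-0.15,0,0,0,0,0]])

```text
time: 12.45
ee_pos: [0.4896, -0.0054, 0.074]
eef_rot: [3.141, -0.001, 1.667]
ft_force: [0.5, 7.3, 6.9]
finger_gap: 0.178
```

>>> send_rows(targets=[[-0.03,0,0,0,0,0],[-0.06,0,0,0,0,0],[-0.09,0,0,0,0,0],[-0.12,0,0,0,0,0],[-0.15,0,0,0,0,0]])

```text
time: 12.95
ee_pos: [0.4912, -0.0233, 0.0739]
eef_rot: [3.141, -0.001, 1.667]
ft_force: [0.6, 6.2, 7.1]
finger_gap: 0.177
```

>>> send_rows(targets=[[-0.03,0,0,0,0,0],[-0.06,0,0,0,0,0],[-0.09,0,0,0,0,0],[-0.12,0,0,0,0,0],[-0.15,0,0,0,0,0]])

```text
time: 13.45
ee_pos: [0.4929, -0.0411, 0.0739]
eef_rot: [3.141, -0.001, 1.667]
ft_force: [2.4, 7.6, 7.1]
finger_gap: 0.178
```

```bash
python3 see.py e; python3 plan.py
```

```text
scene cap [256. 150.] 23 [ 0.5045 -0.1303  0.0848] loader x,y mm [155.6   0.7]
scene cap [262. 153.] 1 [ 0.5398 -0.0427  0.1701] loader x,y mm [71.7 44.2]
t 13.55 pos [ 0.493 -0.042  0.074] rot [ 1.7995e+02 -3.0000e-02  9.5460e+01] F [0.7 4.7 6.5] gap 0.182
```

>>> send_rows(targets=[[-0.025,0,-0.002,0,0,0],[-0.05,0,-0.002,0,0,0],[-0.075,0,-0.002,0,0,0],[-0.1,0,-0.002,0,0,0],[-0.1,0,-0.002,0,0,0]])

```text
time: 14.05
ee_pos: [0.4938, -0.0543, 0.0739]
eef_rot: [3.141, -0.0, 1.666]
ft_force: [0.5, 3.4, 4.2]
finger_gap: 0.18
```

>>> send_rows(targets=[[-0.015,0,0,0,0,0],[-0.03,0,0,0,0,0],[-0.045,0,0,0,0,0],[-0.06,0,0,0,0,0]])

```text
time: 14.45
ee_pos: [0.494, -0.0607, 0.074]
eef_rot: [-3.141, -0.001, 1.667]
ft_force: [-0.6, 5.3, 7.3]
finger_gap: 0.181
```

>>> send_rows(targets=[[-0.01,0,0,0,0,0],[-0.02,0,0,0,0,0],[-0.03,0,0,0,0,0]])

```text
time: 14.75
ee_pos: [0.4942, -0.0641, 0.074]
eef_rot: [-3.141, -0.001, 1.667]
ft_force: [-0.9, 6.5, 7.7]
finger_gap: 0.18
```

>>> send_rows(targets=[[-0.01,0,0,0,0,0],[-0.02,0,0,0,0,0]])

```text
time: 14.95
ee_pos: [0.4943, -0.0664, 0.0739]
eef_rot: [-3.14, -0.001, 1.667]
ft_force: [-0.8, 6.0, 7.8]
finger_gap: 0.181
```

>>> send_rows(targets=[[-0.01,0,0,0,0,0],[-0.02,0,0,0,0,0],[-0.02,0,0,0,0,0]])

```text
time: 15.25
ee_pos: [0.4946, -0.0691, 0.074]
eef_rot: [-3.141, -0.001, 1.667]
ft_force: [-0.7, 6.2, 8.2]
finger_gap: 0.183
```

>>> send_rows(targets=[[-0.01,0,0,0,0,0],[-0.02,0,0,0,0,0],[-0.02,0,0,0,0,0]])

```text
time: 15.55
ee_pos: [0.4948, -0.0714, 0.0739]
eef_rot: [-3.14, -0.001, 1.667]
ft_force: [-1.2, 5.9, 8.1]
finger_gap: 0.179
```

>>> send_rows(targets=[[-0.01,0,0,0,0,0],[-0.02,0,0,0,0,0],[-0.02,0,0,0,0,0]])

```text
time: 15.85
ee_pos: [0.4949, -0.0726, 0.074]
eef_rot: [-3.14, -0.003, 1.668]
ft_force: [-1.6, 9.3, 10.1]
finger_gap: 0.177
```

Contact with the switch is felt at TCP y ≈ −0.072 (front ≈ 199 mm), which matches the visual estimate. Pressing on in small steps.

>>> send_rows(targets=[[-0.01,0,0,0,0,0],[-0.02,0,0,0,0,0],[-0.02,0,0,0,0,0]])

```text
time: 16.15
ee_pos: [0.495, -0.0736, 0.074]
eef_rot: [-3.14, -0.004, 1.669]
ft_force: [-1.3, 12.6, 11.7]
finger_gap: 0.183
```

>>> send_rows(targets=[[-0.01,0,0,0,0,0],[-0.02,0,0,0,0,0],[-0.02,0,0,0,0,0]])

```text
time: 16.45
ee_pos: [0.4951, -0.0752, 0.0741]
eef_rot: [-3.139, -0.005, 1.669]
ft_force: [-2.8, 14.4, 12.5]
finger_gap: 0.179
```

>>> send_rows(targets=[[-0.01,0,0,0,0,0],[-0.02,0,0,0,0,0],[-0.02,0,0,0,0,0]])

```text
time: 16.75
ee_pos: [0.4953, -0.0768, 0.0741]
eef_rot: [-3.139, -0.006, 1.67]
ft_force: [-3.2, 16.8, 14.3]
finger_gap: 0.179
```

```bash
python3 see.py f scene; python3 plan.py
```

```text
scene cap [260. 151.] 3 [ 0.5181 -0.0861  0.1232] loader x,y mm [112.9  18.5]
t 16.85 pos [ 0.4953 -0.0768  0.0741] rot [-179.86   -0.35   95.66] F [-2.3 16.4 14.3] gap 0.178
```

View pics/f_scene.png

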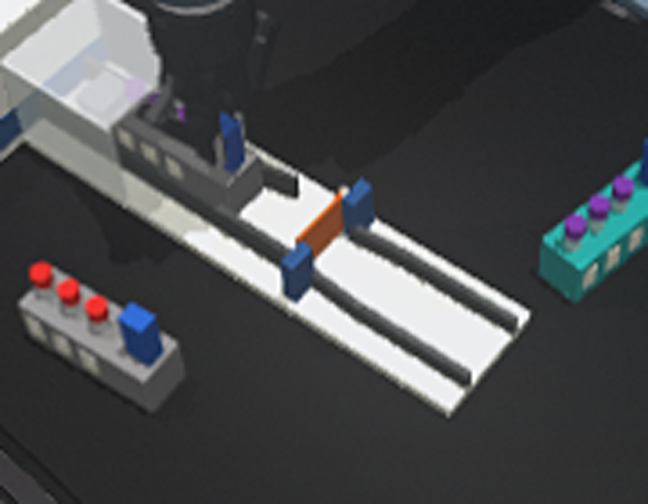

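The rack is inside and the orange flap (crop 322,225) has already shut behind it; the red rack is untouched. I'll ease the downward load, then press a few mm further.

>>> send_rows(targets=[[-0.005,0,-0.004,0,0,0],[-0.01,0,-0.008,0,0,0],[-0.02,0,-0.008,0,0,0],[-0.02,0,-0.008,0,0,0]])

```text
time: 17.25
ee_pos: [0.4955, -0.0798, 0.0746]
eef_rot: [-3.139, -0.005, 1.669]
ft_force: [-0.7, 14.3, 6.8]
finger_gap: 0.178
```

>>> send_rows(targets=[[-0.01,0,0,0,0,0],[-0.02,0,0,0,0,0],[-0.02,0,0,0,0,0]])

```text
time: 17.55
ee_pos: [0.4956, -0.0814, 0.0746]
eef_rot: [-3.139, -0.006, 1.67]
ft_force: [-0.6, 16.5, 7.6]
finger_gap: 0.179
```

>>> send_rows(targets=[[-0.005,0,-0.004,0,0,0],[-0.01,0,-0.006,0,0,0],[-0.01,0,-0.006,0,0,0],[-0.01,0,-0.006,0,0,0]])

```text
time: 17.95
ee_pos: [0.4956, -0.0826, 0.075]
eef_rot: [-3.138, -0.006, 1.67]
ft_force: [0.1, 15.6, 4.5]
finger_gap: 0.181
```

```bash
python3 - <<'E'
from h import *
f=grab("top"); save(f,"pics/g_top.png",(390,160,510,250),5)
E
python3 plan.py
```

```text
t 18.0 pos [ 0.4955 -0.0826  0.075 ] rot [-179.81   -0.35   95.69] F [-0.4 16.7  4.4] gap 0.176
```

View pics/g_top.png

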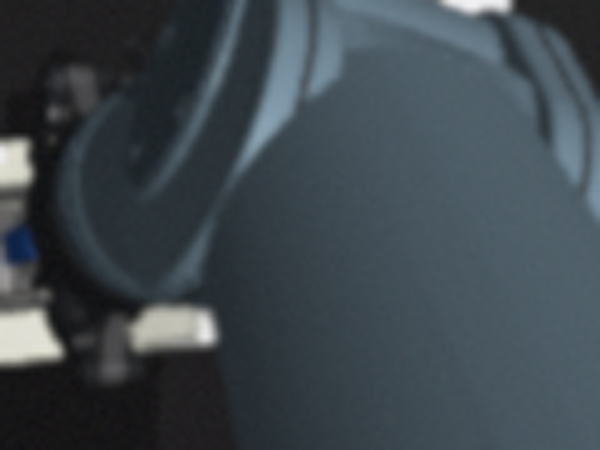

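The top view shows the blue fin's rear at (20,245) in the crop, with the arm hiding the rest. I'll check from the scene camera whether the fin slipped in the jaws.

```bash
python3 - <<'E'
from h import *
for n in("top","scene"):
    f=grab(n); P=cloud(f); hsv=cv2.cvtColor(f["color"],cv2.COLOR_RGB2HSV); H,S,V=[hsv[...,i].astype(int) for i in range(3)]
    m=(H>105)&(H<122)&(S>120)&(V>50)&(P[...,0]>.46)&(P[...,0]<.54)&(P[...,1]<.0)&(P[...,1]>-.16)&(P[...,2]>.055)&(P[...,2]<.12)
    q=P[m]; g=np.array([.48725,.0247] if n=="top" else [.4889,.0245]); a=np.radians(-84.5); d=np.array([np.cos(a),np.sin(a)])
    x=(q[:,:2]-g)@d*1000; print(n,len(q),"fin rear loader x",np.percentile(x,[0,5,50,95,100]).round(1),"z",q[:,2].min(),q[:,2].max())
    g0=(P[...,0]>.46)&(P[...,0]<.54)&(P[...,1]<.0)&(P[...,1]>-.1)&(P[...,2]>.05)&(P[...,2]<.06)&(S<40)&(V>50)
    q=P[g0]; x=(q[:,:2]-g)@d*1000; print("block rear",len(q),np.percentile(x,[0,2,10]).round(1))
E
```

```text
top 31 fin rear loader x [93.3 93.6 94.2 96.8 97.4] z 0.06672134307305583 0.10496457794691275
block rear 76 [89.3 89.5 89.9]
scene 67 fin rear loader x [ 91.1  91.6  93.7 104.1 108.7] z 0.06303958076330841 0.10755980650808618
block rear 90 [86.8 87.2 88.5]
```

No slip: the fin centre is ≈104.5 mm, so the front is ≈209.5 mm, about 9–10 mm past first contact. The force also gives roughly 9 mm of travel. Releasing and withdrawing upward.

>>> send_rows(targets=[[0,0,0,0,0,0],[0,0,0,0,0,0],[0,0,0,0,0,0],[0,0,0,0,0,0],[0,0,0,0,0,0]], hand=-0.3)

```text
time: 18.6
ee_pos: [0.4966, -0.0883, 0.0755]
eef_rot: [-3.141, 0.0, 1.665]
ft_force: [0.3, -1.5, 0.2]
finger_gap: 0.649
```

>>> send_rows(targets=[[0,0,0,0,0,0],[0,0,0,0,0,0],[0,0,0,0,0,0]])

```text
time: 18.9
ee_pos: [0.4968, -0.0877, 0.0756]
eef_rot: [3.142, 0.0, 1.666]
ft_force: [-0.3, 0.1, 0.4]
finger_gap: 0.652
```

>>> send_rows(targets=[[0,0,-0.1,0,0,0],[0,0,-0.3,0,0,0],[0,0,-0.6,0,0,0],[0,0,-1,0,0,0],[0,0,-1,0,0,0]])

```text
time: 19.4
ee_pos: [0.5007, -0.0886, 0.2019]
eef_rot: [3.131, 0.001, 1.665]
ft_force: [0.8, 0.8, 0.4]
finger_gap: 0.651
```

>>> send_rows(targets=[[0.3,0,-0.3,0,0,0],[0.6,0,-0.5,0,0,0],[1,0,-0.5,0,0,0],[1,0,-0.5,0,0,0]])

```text
time: 19.8
ee_pos: [0.485, 0.0388, 0.2566]
eef_rot: [3.14, -0.004, 1.676]
ft_force: [0.1, -0.5, 0.2]
finger_gap: 0.651
```

>>> send_rows(targets=[[0.3,0.1,0,0,0,0],[0.6,0.3,0,0,0,0],[1,0.5,0,0,0,0],[1,0.5,0,0,0,0],[1,0.5,0,0,0,0]])

```text
time: 20.3
ee_pos: [0.5335, 0.1578, 0.2552]
eef_rot: [-3.141, 0.001, 1.669]
ft_force: [-0.0, -0.8, 0.2]
finger_gap: 0.648
```

>>> send_rows(targets=[[0.4,0.1,0,0,0,0],[0.7,0.2,0,0,0,0],[1,0.3,0,0,0,0],[1,0.3,0,0,0,0],[1,0.3,0,0,0,0]])

```text
time: 20.8
ee_pos: [0.5581, 0.2781, 0.2554]
eef_rot: [-3.141, 0.002, 1.665]
ft_force: [0.4, -0.1, -0.0]
finger_gap: 0.649
```

```bash
python3 see.py h top scene; python3 plan.py; python3 - <<'E'
import cv2,numpy as np
a=cv2.imread('pics/h_top.png');b=cv2.imread('pics/h_scene.png');s=.62
a=cv2.resize(a,(780,354));b=cv2.resize(b,None,fx=.45,fy=.45)
c=np.zeros((590,780,3),np.uint8);c[:354]=a;c[360:360+b.shape[0],:b.shape[1]]=b;cv2.imwrite('pics/h.png',c)
E
```

```text
top cap [422. 206.] 33 [ 0.5022 -0.1352  0.0841] loader x,y mm [160.6  -0.5]
top cap [411. 207.] 34 [ 0.4989 -0.1096  0.0848] loader x,y mm [134.8  -1.3]
scene cap [255. 149.] 16 [ 0.5031 -0.1344  0.0852] loader x,y mm [159.5  -1.1]
scene cap [262. 153.] 19 [ 0.5002 -0.1083  0.0846] loader x,y mm [133.3  -1.5]
t 20.9 pos [0.5585 0.2767 0.2557] rot [-1.7998e+02  1.0000e-01  9.5270e+01] F [ 0.4 -0.1 -0.2] gap 0.647
```

View pics/h.png

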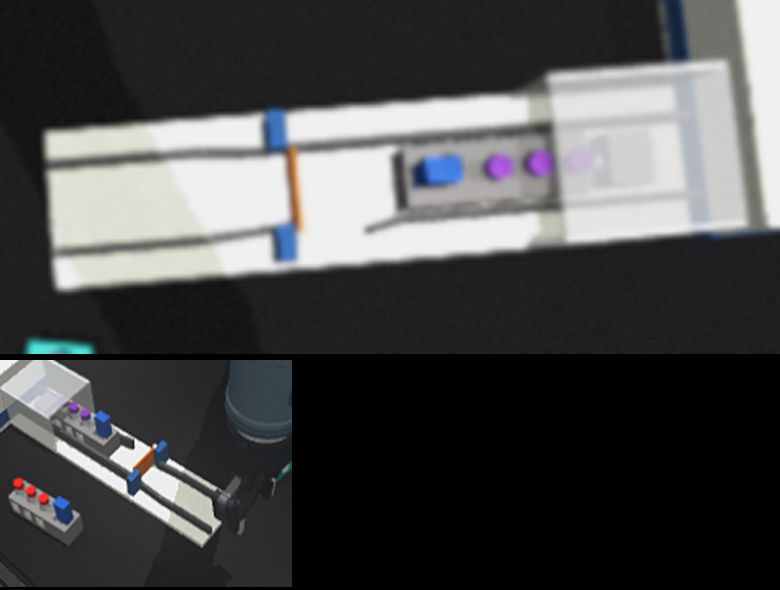

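The rack stands in the lane behind the shut flap (top 293,187), with its rear at about 80 mm and front at about 200 mm. The switch pushed it back about 10 mm, which confirms it was pressed well past half. The red rack is untouched and the arm is clear.

```bash
python3 -c "
from cell import job; print(job.sign_off())"
```

```text
the job is handed in; nothing more can be done
None
```

The purple-capped rack is loaded in the white sample loader and the job is handed in. It took about 21 s on the robot's clock.

- **Loading:** I gripped the rack by its fin, stood it on the apron with the tube end towards the flap, and slid it through the flap along the lane floor. It did not jam. The highest sideways push read was about 17 N. The highest downward load read was about 22 N, briefly while seating it on the floor.
- **Switch:** I felt it at about loader x = 199 mm and pressed it an estimated 9–10 mm of its 12 mm travel (force alone suggested about 9 mm). On release it pushed the rack back about 10 mm, which agrees.
- **Last checks:** The flap is shut and the rack's rear face is at about 80 mm, past the 66 mm needed. Its front is at about 200 mm. The red-capped rack looked unmoved in the last picture. The gripper is open and clear, with no force on it.
- **Disagreements:** The two cameras differed by 1–2 mm throughout, within calibration. The top view was blocked by the arm during the slide, so I relied on force and the scene camera there.

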